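# Tip the slide frames into the drawer

## Task

Take the magnifying glass out of the open drawer and lay it on the cork mat. Then lift the black tin carrier by its brass bail, hold its open end low over the drawer and tip it so that the three oak slide frames slide off into the drawer's empty front compartment, without the fingers touching the frames. Finally stand the empty carrier level on the table again, leaving the ruby glass slide, the brass paperweight and the brush where they lie.

Things in the scene. Friction and masses are not known exactly. Their poses are not given: they have to be found in the camera images.
- drawer: Cabinet with its painted poplar drawer fixed open to the robot. Origin on the table under the centre of the drawer's empty front compartment; +x points to the cabinet, z up. Compartment inside 160 (x) by 180 (y), floor 20 above the table, walls 8 to 12 thick ending 85 above the table. Behind: filed frames 86 high (x = 88 to 150), then the cabinet (x = 148 to 358, 300 wide, 108 high).
- mat: Square cork mat, 170 x 170 x 4, fixed on the table beside the drawer (left or right). Origin at the centre of its underside.
- magnifier: Magnifying glass, 141 long, lying flat in the drawer's front compartment. Horn handle along its x axis from x = -45 to 30, 16 wide (y), 14 high (z); the round lens in its horn rim is 68 in diameter, 12 high, centred at x = 62. Origin under the handle, 45 from the handle's end; a good place to grip.
- magnifier_mid (a point): Point of the magnifying glass midway along its length (x = 25.5 of its body), 6 above its underside.
- carrier: Black tin carrier: tray 175 long (x = -95 to 80), 100 wide (y), floor 3 thick, walls 3 thick and 28 high on three sides; the -x end is open, no rim. A brass bail (bar along y over x = 0, 100 long, 14 x 14 section, centre 79 above the underside) stands on a 14 x 3 post at each side. Origin at the underside below the bail. It holds the three frames.
- carrier_lip (a point): Middle of the carrier's open end, on the tray floor's top (x = -95, z = 3 of the carrier).
- carrier_grip (a point): Centre of the brass bail (x = 0, z = 79 of the carrier).
- frame0_mid (a point): Centre of oak slide frame 0: a block 46 (x) x 70 (y) x 18 (z), slippery on the tin, starting loose and flat in the carrier, the three in a row along the carrier's x, frame 0 nearest the open end. x, y, z are the frame's own axes.
- frame1_mid (a point): Centre of oak slide frame 1: a block 46 (x) x 70 (y) x 18 (z), slippery on the tin, starting loose and flat in the carrier, the three in a row along the carrier's x, frame 0 nearest the open end. x, y, z are the frame's own axes.
- frame2_mid (a point): Centre of oak slide frame 2: a block 46 (x) x 70 (y) x 18 (z), slippery on the tin, starting loose and flat in the carrier, the three in a row along the carrier's x, frame 0 nearest the open end. x, y, z are the frame's own axes.
- frame0: The same oak slide frame 0; origin at the centre of its underside.
- frame1: The same oak slide frame 1; origin at the centre of its underside.
- frame2: The same oak slide frame 2; origin at the centre of its underside.
- ruby_slide: Ruby glass slide, 83 x 83 x 5, lying flat; bystander to be left alone (origin under its middle).
- weight: Brass paperweight with a knob, 52 diameter, 62 high; bystander to be left alone (origin under its middle).
- brush: Dusting brush, about 200 x 42 x 20, lying along its x axis left of the other things; bystander to be left alone (origin under its middle).
Not all that is in view belongs to the job. Of the things shaped like the carrier, the black one is meant. What is shaped like the frame2 but green is not meant.

How it is judged:
On the way, in this order (a step that is already met when the one before it is completed fails the run):
1. the magnifying glass lies on the cork mat, released, while the frames are still in the carrier (x of magnifier_mid in the frame of mat between -0.07 and 0.07 m and y of magnifier_mid in the frame of mat between -0.07 and 0.07 m and z of magnifier_mid in the frame of mat below 0.02 m and contact force between the fingers and magnifier below 0.1 N and distance between each of frame0, frame1, frame2 and carrier below 0.11 m), for 0.2 s.
2. the carrier is tipped by more than 0.12 rad with its open end over the drawer (angle between carrier's own z axis and vertical above 0.12 rad and x of carrier_lip in the frame of drawer between -0.12 and 0.12 m and y of carrier_lip in the frame of drawer between -0.12 and 0.12 m and z of carrier_lip in the frame of drawer above 0.05 m), for 0.02 s.
3. all three frames are in the drawer's front compartment (x of frame0_mid in the frame of drawer between -0.08 and 0.08 m and y of frame0_mid in the frame of drawer between -0.09 and 0.09 m and z of frame0_mid in the frame of drawer between 0.015 and 0.078 m and x of frame1_mid in the frame of drawer between -0.08 and 0.08 m and y of frame1_mid in the frame of drawer between -0.09 and 0.09 m and z of frame1_mid in the frame of drawer between 0.015 and 0.078 m and x of frame2_mid in the frame of drawer between -0.08 and 0.08 m and y of frame2_mid in the frame of drawer between -0.09 and 0.09 m and z of frame2_mid in the frame of drawer between 0.015 and 0.078 m), for 0.2 s.
At the end, for the whole second after the job is handed in: All three frames lie in the front compartment (centres inside the walls, 7 mm or more below their tops), the magnifying glass on the mat (its middle within 70 mm of the mat's centre along each side), the carrier level on the table (within 12 mm, tilt under 0.08 rad), all at rest, released (all of step 3 and x of magnifier_mid in the frame of mat between -0.07 and 0.07 m and y of magnifier_mid in the frame of mat between -0.07 and 0.07 m and z of magnifier_mid in the frame of mat below 0.02 m and contact force between the fingers and magnifier below 0.1 N and height (world z) of carrier between -0.005 and 0.012 m and angle between carrier's own z axis and vertical below 0.08 rad and linear speed of each of frame0, frame1, frame2, carrier, magnifier below 0.03 m/s); the robot touches nothing.
It fails at once if the fingers touch a frame (contact force between the fingers and frame0 above 0.5 N or contact force between the fingers and frame1 above 0.5 N or contact force between the fingers and frame2 above 0.5 N).
It fails at once if a frame is dropped from high up (faster than 2 m/s) (linear speed of any of frame0, frame1, frame2 above 2 m/s).
It fails at once if the ruby slide, paperweight or brush is moved by more than 30 mm (distance of any of ruby_slide, weight, brush from where it was at the start of the episode above 0.03 m).
It also fails if it takes over 72 s, if anything falls off the work surface, if the arm or the gripper's body presses on something with over 40 N, if the wrist force passes 120 N, or if a joint passes its speed limit or range.

## Robot

A 6-joint arm with a two-finger parallel gripper is mounted at the origin on the work surface. World frame = base frame: x ahead of the robot, y to its left, z up, the work surface at z = 0. Lengths are in m, angles in rad, forces in N, time in s.
With the tool pointing down it reaches from about 0.375 to 0.9 m from the base axis. Payload 3.1 kg.
Tool frame: the origin (TCP) lies midway between the tips of the shut fingers; the grasp point (between the pads) lies 19 mm behind it; z points along the fingers, y is the line along which they close (so a half turn about z gives the same grasp; the last joint's range is limited). The gripper opens to 87 mm and grips with 3 to 60 N. Pads are 19 mm wide; open, the fingers measure 117 mm over their backs; the gripper's body (75 mm by 190 mm) begins 51 mm behind the grasp point.
Start: joints at [-1.478, 0.527, 1.433, -0, 1.181, -0.178], TCP at [0.167, -0.602, 0.223] pointing down, gripper open.
Joint ranges: [-3.08, 3.08], [-0.75, 2.2], [0.22, 2.44], [-1.43, 4.57], [0, 2.65], [-2.85, 2.85]. Speed limits (rad/s): [2.79, 2.79, 3.14, 3.14, 3.14, 3.14].

## Interface

Orientations are given as a unit quaternion [x, y, z, w].
In Python, from rig import robot gives the robot as it stands.
- The arm moves only by the shell command python3 -m jog 'ROWS' [FORCE]. ROWS is a JSON object of lists of equal length, an entry for each row: "dp": the shift along the tool's x, y, z in mm, a list of three; "delta_rot": the turn, a rotation vector about the tool's x, y, z in rad, a list of three; "gripper": the opening, from -1 (shut) to 1 (fully open). A call has 1 to 12 rows; each row is the pose to reach, as a shift and turn from the pose commanded when the call began, along the tool's axes at that moment; what a row does not reach only later rows make up. A row lasts 1/10 s, in which the tool goes at most 50 mm and 8.59 degrees, less where a joint would pass 70% of its speed; a pose out of reach is approached as far as the arm can. A call with a gripper value outside its range is refused whole. The fingers move at their own pace and stop on an object; FORCE is the grip in N (left out, the last holds). Time passes only in rows, so rows that repeat a pose let the fingers close. It gives the time, the measured TCP pose, the force, the opening and the grip force at its end, in the units of the state.
- robot.get_obs(): the state, without advancing time (a new reading comes with each control period).
- robot.camera(name): name is "scene" or "top"; returns the picture (420x560x3 uint8, red, green, blue); there is no depth.
- robot.camera_model(name): a dict with "fx", "fy", "cx", "cy" (pixels), "k1" (the pictures are not rectified: a ray, as slopes to the right and down, at radius r is drawn at 1 + k1 r^2 times it, then the intrinsics apply), "xyz" and "orientation" of the camera in the world. Camera axes: x right, y down, z forward; pixel columns grow to the right and rows downward; lengths in m; the calibration is good to about 2 mm. A picture is of the moment at which its call begins. camera_model takes no time and is no camera call.
- robot.hand_in(): hands the job in; it is judged then, once.
Trained networks look in the newest picture that a camera, given by its name, has taken for a name from the list of things; names that differ only in an ending like _2 or _b are one class to them, and where a whole thing is asked for, a point or a joint stands for the part that bears it (a point fixed in the world has none). Each returns a list of dicts, best first, with "score" (0 to 1); they miss things now and then, are a little off and sometimes report something else, mostly with a low value. They report only what shows in the picture. A call takes as long as a camera call. They do not tell look-alikes from the thing itself.
- robot.search_frame(name, camera): "rect" ([left, top, right, bottom] in pixels, round what is visible of it).
The state is a dict: "time": time; "q": joint angles; "joint_velocities": joint speeds; "joint_torque": joint torques, N m; "position": TCP position; "tool_rot": TCP orientation; "ft_force": force on the tool from outside, world axes, zero at the start; "moment": the same for the moment, N m; "grip_width": finger opening in m; "grip_force": force on a finger pad.
Only numpy, scipy, OpenCV 4.12 (cv2) and the standard library are available. Lean on these libraries where they do the work, as an engineer would, in place of code of your own. Each camera call takes 0.05 s, during which the arm holds its last target. There are 200 camera calls.

## Working session

There is one attempt and no reset: what is moved stays moved. The work goes in short steps, Python scripts to look and compute and a shell command to move; the robot and the scene stay as the last step left them, time stands still between calls to the robot, and variables do not carry over. Pictures are saved under pics/ and viewed, at most 10 in all, crops included, and the job is handed in when it is done.

```bash
mkdir -p pics; ls; cat > h.py <<'E'
import numpy as np, cv2
from scipy.spatial.transform import Rotation as R
from rig import robot
def ray(cam,uv):
    m=robot.camera_model(cam); K=np.array([[m['fx'],0,m['cx']],[0,m['fy'],m['cy']],[0,0,1]])
    # drawn = s*(1+k1 r^2): same as OpenCV's k1
    p=cv2.undistortPoints(np.array(uv,float).reshape(-1,1,2),K,np.array([m['k1'],0,0,0,0.]),None,None).reshape(-1,2)
    d=np.c_[p,np.ones(len(p))]
    return np.array(m['xyz']),R.from_quat(m['orientation']).apply(d)
def onplane(cam,uv,z):
    o,d=ray(cam,uv); return o+d*((z-o[2])/d[:,2])[:,None]
def proj(cam,P):
    m=robot.camera_model(cam); K=np.array([[m['fx'],0,m['cx']],[0,m['fy'],m['cy']],[0,0,1]])
    Rm=R.from_quat(m['orientation']).inv(); P=np.array(P,float).reshape(-1,3)
    rv=Rm.as_rotvec(); t=-Rm.apply(np.array(m['xyz']))
    return cv2.projectPoints(P,rv,t,K,np.array([m['k1'],0,0,0,0.]))[0].reshape(-1,2)
def snap(cam,name):
    im=robot.camera(cam); cv2.imwrite('pics/'+name,im[:,:,::-1]); return im
E
python3 - <<'E'
from h import *
a=snap('scene','s0.png');b=snap('top','t0.png')
cv2.imwrite('pics/t0b.png',cv2.resize(b[:,:,::-1],(784,588),interpolation=cv2.INTER_CUBIC))
for c in('scene','top'):
    print(robot.camera_model(c))
    for n in ['drawer','mat','magnifier','carrier','frame0','ruby_slide','weight','brush']:
        print(c,n,[(np.round(d['rect']).tolist(),round(d['score'],2)) for d in robot.search_frame(n,c)[:4]])
print(robot.get_obs())
E
```

```text
pics
{'fx': 459.6057398934463, 'fy': 459.6057398934463, 'cx': 273.44105713452916, 'cy': 204.5948691311882, 'k1': -0.09189392364214254, 'xyz': array([1.24088095, 0.41799313, 0.85628374]), 'orientation': array([ 0.49522808,  0.76846878, -0.33440446, -0.22886359])}
scene drawer [([70.0, 183.0, 291.0, 370.0], 0.97)]
scene mat [([90.0, 167.0, 172.0, 224.0], 0.92), ([319.0, 234.0, 377.0, 306.0], 0.25)]
scene magnifier [([209.0, 226.0, 254.0, 247.0], 0.59)]
scene carrier [([335.0, 164.0, 403.0, 209.0], 0.78), ([323.0, 236.0, 374.0, 301.0], 0.77)]
scene frame0 [([334.0, 254.0, 359.0, 280.0], 0.94), ([344.0, 314.0, 377.0, 353.0], 0.76), ([341.0, 253.0, 368.0, 267.0], 0.74), ([327.0, 271.0, 357.0, 294.0], 0.65)]
scene ruby_slide [([204.0, 170.0, 240.0, 196.0], 0.61), ([338.0, 249.0, 369.0, 267.0], 0.51)]
scene weight [([292.0, 193.0, 311.0, 219.0], 0.8), ([326.0, 270.0, 355.0, 293.0], 0.38), ([340.0, 252.0, 368.0, 266.0], 0.17)]
scene brush [([417.0, 242.0, 440.0, 311.0], 0.66)]
{'fx': 542.674570726756, 'fy': 542.674570726756, 'cx': 277.92049698269454, 'cy': 216.5410217728924, 'k1': -0.0250537
[... 1002 characters left out ...]
e': 0.9, 'q': array([-1.47851115e+00,  5.27465084e-01,  1.43270303e+00, -1.58067050e-05,
        1.18142999e+00, -1.78517138e-01]), 'joint_velocities': array([-0.00042806,  0.00202083,  0.00036143, -0.00058718, -0.00072141,
       -0.00090649]), 'joint_torque': array([ 7.07651282e-06, -4.39993286e+01, -1.76987511e+01,  6.34325179e-02,
        5.03556663e-02, -1.42855430e-05]), 'position': array([ 0.16720104, -0.60218628,  0.2225689 ]), 'tool_rot': array([ 9.90846854e-01,  1.34990782e-01, -7.18745574e-06, -3.03927206e-06]), 'ft_force': array([-0.28990461,  0.21242762,  0.0266811 ]), 'moment': array([-0.02295764,  0.02344166, -0.01311386]), 'grip_force': 0.0, 'grip_width': 0.08716628973655584}
```

View pics/t0b.png

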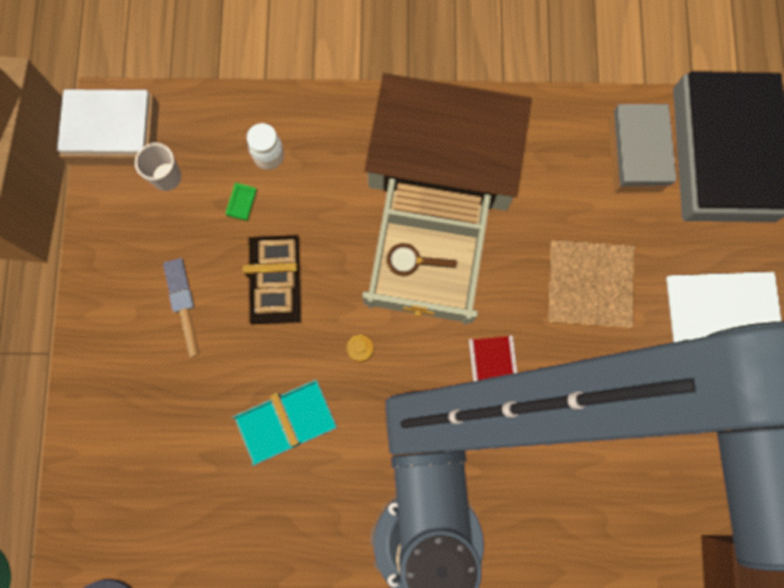

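View pics/s0.png

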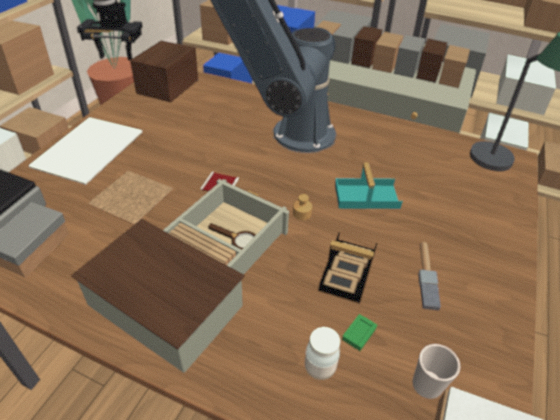

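The top view (scaled by 1.4) shows the black carrier at (274,280), the teal look-alike at (285,422), the drawer with the magnifier at (420,262), and the mat at (592,283). The ruby slide is at (493,358), the weight at (360,347), the brush at (180,305) and the green frame look-alike at (241,201).

Candidates for the carrier: black (196,200) top px, teal (205,301). Black is the one described. Candidates for the frames: the three in the black tray, the green block (172,144), and the filed frames behind the drawer. I'll check the choice in a close crop.

```bash
python3 - <<'E'
from h import *
t=cv2.imread('pics/t0.png');s=cv2.imread('pics/s0.png')
def crop(im,x,y,w,h,W,H): return cv2.resize(im[y:y+h,x:x+w],(W,H),interpolation=cv2.INTER_CUBIC)
A=crop(t,165,160,60,80,300,400); B=crop(s,310,225,80,80,400,400)
cv2.imwrite('pics/c1.png',np.hstack([A,B]))
cv2.imwrite('pics/c2.png',np.hstack([crop(t,250,120,110,120,550,600),crop(t,385,165,50,120,250,600)]))
E
```

```text
(no output)
```

View pics/c1.png

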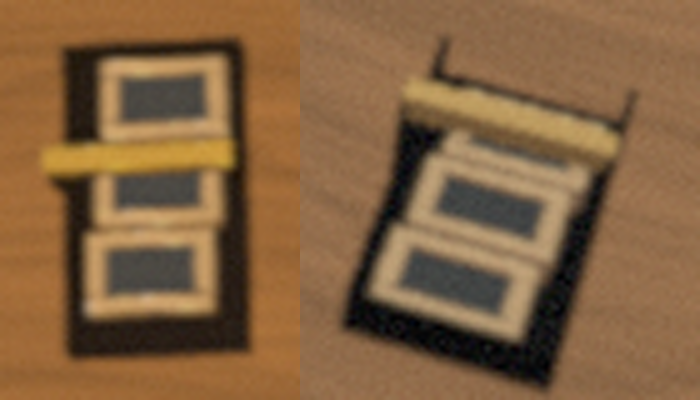

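View pics/c2.png

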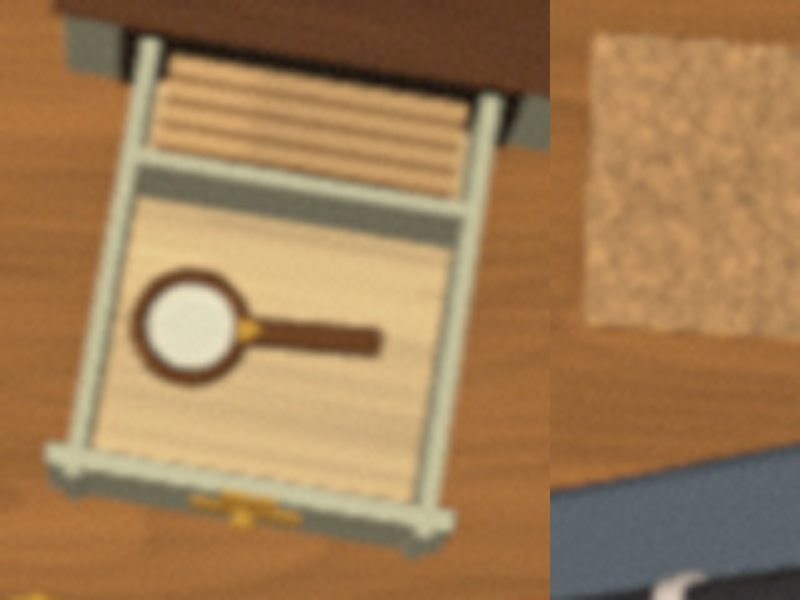

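```bash
python3 - <<'E'
from h import *
np.set_printoptions(precision=4,suppress=True)
def T(p,x,y): return np.array(p,float)/5+[x,y]-0.5+0.1
c=lambda p:T(p,165,160)
print('carrier +x corners z28',onplane('top',c([(65,45),(243,42)]),.028))
print('open end z28 L, z0',onplane('top',c([(70,353),(248,350)]),.028)[0],onplane('top',c([(70,353),(248,350)]),.003))
bt=onplane('top',c([(42,160),(235,152)]),.083);print('bail top',bt,bt.mean(0))
s=lambda p:T(p,310-60,225)  # tile offset 300px=60
bs=onplane('scene',s([(407,96),(617,146)]),.082);print('bail scene',bs,bs.mean(0))
print('scene +x end base',onplane('scene',s([(347,325),(550,387)]),.0))
print('frames top',onplane('top',c([(165,97),(158,185),(150,273)]),.021))
d=lambda p:T(p,250,120)
print('magn: lens c, handle end, ',onplane('top',d([(192,326)]),.032),onplane('top',d([(381,342)]),.034))
# drawer: wall tops corners: front-left top etc
print('drawer tops z85: FL BL(divider) FR BR',onplane('top',d([(68,455),(138,158),(438,522),(480,210)]),.085))
print('floor front/back corners z20',onplane('top',d([(95,447),(412,500),(450,245)]),.02))
print('mat left corners z4',onplane('top',np.array([(390+0,172),(453,172),(390,231),(453,232)]),.004), onplane('top',T([(592-550,36),(585-550,325)],385,165),.004))
print('weight,ruby,brush',onplane('top',[(256,248)],.06),onplane('top',[(352,256)],.005),onplane('top',[(128,220)],.02))
E
```

```text
carrier +x corners z28 [[0.5921 0.361  0.028 ]
 [0.5948 0.2611 0.028 ]]
open end z28 L, z0 [0.417  0.3505 0.028 ] [[0.4212 0.3551 0.003 ]
 [0.4238 0.2557 0.003 ]]
bail top [[0.5126 0.3601 0.083 ]
 [0.518  0.2567 0.083 ]] [0.5153 0.3084 0.083 ]
bail scene [[0.52   0.2614 0.082 ]
 [0.5093 0.3585 0.082 ]] [0.5147 0.3099 0.082 ]
scene +x end base [[0.5934 0.2661 0.    ]
 [0.5881 0.3624 0.    ]]
frames top [[0.5644 0.3047 0.021 ]
 [0.5137 0.3068 0.021 ]
 [0.4636 0.3093 0.021 ]]
magn: lens c, handle end,  [[0.5473 0.051  0.032 ]] [[ 0.5387 -0.054   0.034 ]]
drawer tops z85: FL BL(divider) FR BR [[ 0.4626  0.1176  0.085 ]
 [ 0.6276  0.0819  0.085 ]
 [ 0.4283 -0.0787  0.085 ]
 [ 0.6002 -0.1035  0.085 ]]
floor front/back corners z20 [[ 0.4805  0.1043  0.02  ]
 [ 0.4523 -0.0718  0.02  ]
 [ 0.599  -0.0948  0.02  ]]
mat left corners z4 [[ 0.5951 -0.2407  0.004 ]
 [ 0.5972 -0.4216  0.004 ]
 [ 0.4244 -0.2355  0.004 ]
 [ 0.4232 -0.4124  0.004 ]] [[ 0.5958 -0.2493  0.004 ]
 [ 0.4284 -0.2401  0.004 ]]
weight,ruby,brush [[0.3657 0.136  0.06  ]] [[ 0.3532 -0.1278  0.005 ]] [[0.4456 0.4936 0.02  ]]
```

The crops show the black carrier holding three frames. Its open end faces the robot (crop 1, bottom edge at row 350) and its end wall is at the far side. The magnifier's lens is at crop 2 (192,326) and its handle ends at (381,342). Bail height, tray length, drawer width and handle length all match the sizes given. Next I'll work out the moves.

```bash
cat > g.py <<'E'
import sys; from h import *
# usage: g.py x y z yaw_of_tool_x tilt  (tilt: rotation about tool x applied after)
def goal(x,y,z,yaw,tilt=0):
    o=robot.get_obs(); R0=R.from_quat(o['tool_rot'])
    Rt=R.from_euler('z',yaw)*R.from_euler('x',np.pi)*R.from_rotvec([tilt,0,0])
    dp=R0.inv().apply(np.array([x,y,z])-o['position'])*1000
    print('dp',np.round(dp,1),'rot',np.round((R0.inv()*Rt).as_rotvec(),3),'t',o['time'],'pos',np.round(o['position'],4),'w',round(o['grip_width'],4))
goal(*map(float,sys.argv[1:]))
E
python3 g.py .5424 -.0092 .16 1.489
```

```text
dp [ 520.2 -471.    62.6] rot [-0.     0.    -1.218] t 0.9 pos [ 0.1672 -0.6022  0.2226] w 0.0872
```

```bash
python3 -m jog '{"dp":[[40,-36,0],[80,-72,0],[120,-108,0],[155,-140,0],[190,-172,0],[225,-204,0],[260,-235,0],[295,-267,0],[330,-299,0],[365,-330,0],[400,-362,0],[435,-394,0]],"delta_rot":[[0,0,-0.1],[0,0,-0.2],[0,0,-0.3],[0,0,-0.4],[0,0,-0.5],[0,0,-0.6],[0,0,-0.7],[0,0,-0.8],[0,0,-0.9],[0,0,-1.0],[0,0,-1.1],[0,0,-1.22]],"gripper":[1,1,1,1,1,1,1,1,1,1,1,1]}'; python3 g.py .5424 -.0092 .14 1.489
```

```text
time: 2.1
position: [0.482, -0.1045, 0.2229]
tool_rot: [0.733, 0.68, 0.0, 0.0]
ft_force: [-0.7, -1.6, -0.1]
grip_width: 0.0873
grip_force: 0.0
dp [99.6 53.  82.9] rot [0.001 0.    0.006] t 2.1 pos [ 0.482  -0.1045  0.2229] w 0.0873
```

```bash
python3 -m jog '{"dp":[[45,25,20],[90,48,40],[100,53,70],[100,53,83],[100,53,83]],"delta_rot":[[0,0,0],[0,0,0],[0,0,0],[0,0,0],[0,0,0]],"gripper":[0.5,0.3,0.2,0.2,0.2]}' 15 ; python3 - <<'E'
from h import *
import subprocess
t=snap('top','t1.png'); s=snap('scene','s1.png')
cv2.imwrite('pics/c3.png',np.hstack([cv2.resize(t[130:240,250:370],(436,400))[:,:,::-1],cv2.resize(s[180:270,160:290],(360,249))[:,:,::-1].repeat(1,0) if 0 else cv2.resize(s[160:270,180:280],(364,400))[:,:,::-1]]))
E
python3 g.py .5424 -.0092 .0235 1.489
```

```text
time: 2.6
position: [0.5404, -0.0095, 0.1374]
tool_rot: [0.734, 0.679, -0.001, -0.002]
ft_force: [-1.2, 0.6, -0.2]
grip_width: 0.0563
grip_force: 0.0
dp [  1.7   0.3 116.2] rot [0.    0.    0.002] t 2.7 pos [ 0.542  -0.0109  0.1397] w 0.0536
```

View pics/c3.png

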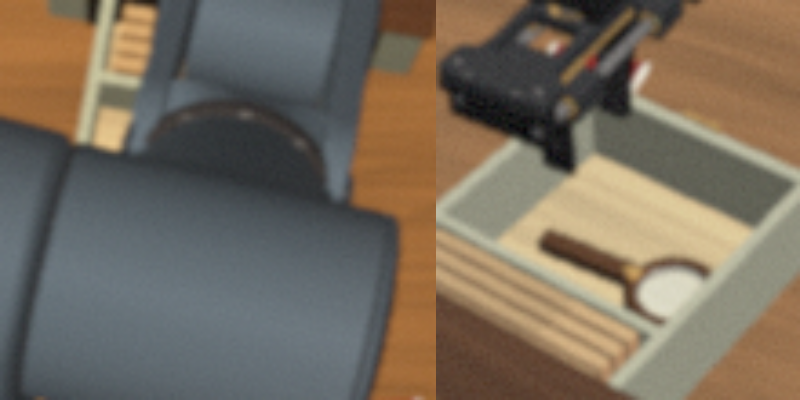

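The scene half shows the gripper over the handle with clear room inside the compartment. Next: descend and grip.

```bash
python3 -m jog '{"dp":[[2,0,30],[2,0,60],[2,0,85],[2,0,100],[2,0,108],[2,0,112],[2,0,115],[2,0,115],[2,0,115],[2,0,115],[2,0,115],[2,0,115]],"delta_rot":[[0,0,0],[0,0,0],[0,0,0],[0,0,0],[0,0,0],[0,0,0],[0,0,0],[0,0,0],[0,0,0],[0,0,0],[0,0,0],[0,0,0]],"gripper":[0.2,0.2,0.2,0.2,0.2,0.2,0.2,0.2,-1,-1,-1,-1]}' 20 ; python3 -m jog '{"dp":[[0,0,0],[0,0,0],[0,0,0],[0,0,-20],[0,0,-50],[0,0,-90],[0,0,-110],[0,0,-110]],"delta_rot":[[0,0,0],[0,0,0],[0,0,0],[0,0,0],[0,0,0],[0,0,0],[0,0,0],[0,0,0]],"gripper":[-1,-1,-1,-1,-1,-1,-1,-1]}'; python3 g.py .510 -.353 .14 1.489
```

```text
time: 3.9
position: [0.5421, -0.0087, 0.0248]
tool_rot: [0.735, 0.678, 0.0, 0.0]
ft_force: [-0.1, 0.0, 0.0]
grip_width: 0.0277
grip_force: 0.0
time: 4.7
position: [0.544, -0.0091, 0.1374]
tool_rot: [0.735, 0.678, 0.002, 0.003]
ft_force: [-0.4, -0.2, -0.2]
grip_width: 0.0159
grip_force: 20.0
dp [-345.5   -6.5   -2.3] rot [0.007 0.001 0.002] t 4.7 pos [ 0.544  -0.0091  0.1374] w 0.0159
```

```bash
python3 -m jog '{"dp":[[-20,0,0],[-50,-1,0],[-90,-2,0],[-130,-3,0],[-170,-4,0],[-210,-5,0],[-250,-6,0],[-285,-6,0],[-315,-6,0],[-335,-6,0],[-345,-6,0],[-345,-6,0]],"delta_rot":[[0,0,0],[0,0,0],[0,0,0],[0,0,0],[0,0,0],[0,0,0],[0,0,0],[0,0,0],[0,0,0],[0,0,0],[0,0,0],[0,0,0]],"gripper":[-1,-1,-1,-1,-1,-1,-1,-1,-1,-1,-1,-1]}' ; python3 g.py .510 -.353 .011 1.489
```

```text
time: 5.9
position: [0.508, -0.3526, 0.1336]
tool_rot: [0.735, 0.678, 0.0, -0.001]
ft_force: [0.3, 0.3, -0.7]
grip_width: 0.0156
grip_force: 20.0
dp [ -0.4   2.1 122.6] rot [-0.001 -0.001  0.001] t 5.9 pos [ 0.508  -0.3526  0.1336] w 0.0156
```

```bash
python3 -m jog '{"dp":[[0,0,30],[0,0,60],[0,0,85],[0,0,100],[0,0,110],[0,0,116],[0,0,120],[0,0,120],[0,0,120]],"delta_rot":[[0,0,0],[0,0,0],[0,0,0],[0,0,0],[0,0,0],[0,0,0],[0,0,0],[0,0,0],[0,0,0]],"gripper":[-1,-1,-1,-1,-1,-1,-1,-1,-1]}'; python3 g.py .510 -.353 .011 1.489
```

```text
time: 6.8
position: [0.5088, -0.3526, 0.0153]
tool_rot: [0.735, 0.678, 0.0, 0.001]
ft_force: [0.5, 0.2, -1.0]
grip_width: 0.016
grip_force: 20.0
dp [-0.3  1.2  4.3] rot [0.001 0.001 0.002] t 6.8 pos [ 0.5088 -0.3526  0.0153] w 0.016
```

Lower another 5 mm, release gently, rise.

```bash
python3 -m jog '{"dp":[[0,0,3],[0,0,5],[0,0,5],[0,0,5],[0,0,5],[0,0,5],[0,0,5],[0,0,-10],[0,0,-50],[0,0,-100],[0,0,-150],[0,0,-190]],"delta_rot":[[0,0,0],[0,0,0],[0,0,0],[0,0,0],[0,0,0],[0,0,0],[0,0,0],[0,0,0],[0,0,0],[0,0,0],[0,0,0],[0,0,0]],"gripper":[-1,-1,-1,-0.3,-0.1,0,0.2,0.2,0.2,0.2,0.2,0.2]}'; python3 - <<'E'
from h import *
s=snap('scene','s2.png')
for n in ('magnifier','mat'): print(n,robot.search_frame(n,'scene')[:2])
print(proj('scene',[.51,-.327,.01]),proj('scene',[.5135,.3095,.079]))
E
python3 g.py .5145 .309 .20 1.616
```

```text
time: 8.0
position: [0.5089, -0.3525, 0.2089]
tool_rot: [0.735, 0.678, 0.0, 0.002]
ft_force: [0.2, -0.3, 0.5]
grip_width: 0.0522
grip_force: 0.0
magnifier [{'rect': [113.0, 185.6, 155.4, 207.2], 'score': 0.78}, {'rect': [340.6, 251.8, 369.6, 268.8], 'score': 0.3}]
mat [{'rect': [90.4, 168.8, 173.7, 224.3], 'score': 0.86}]
[[130.35937265 193.72473687]] [[351.62861414 249.24956157]]
dp [661.  -48.5   5.2] rot [ 0.007  0.007 -0.125] t 8.15 pos [ 0.5101 -0.3537  0.2095] w 0.052
```

```bash
python3 -m jog '{"dp":[[45,-3,0],[90,-7,0],[135,-10,0],[180,-13,0],[225,-17,0],[270,-20,0],[315,-23,0],[360,-27,0],[405,-30,0],[450,-33,0],[495,-36,0],[540,-40,0]],"delta_rot":[[0,0,0],[0,0,-0.02],[0,0,-0.04],[0,0,-0.06],[0,0,-0.08],[0,0,-0.1],[0,0,-0.12],[0,0,-0.125],[0,0,-0.125],[0,0,-0.125],[0,0,-0.125],[0,0,-0.125]],"gripper":[0.2,0.2,0.2,0.2,0.2,0.2,0.2,0.2,0.2,0.2,0.2,0.2]}'; python3 g.py .5145 .309 .13 1.616
```

```text
time: 9.35
position: [0.5102, 0.1909, 0.2034]
tool_rot: [0.691, 0.723, -0.001, -0.001]
ft_force: [1.2, 0.0, 0.2]
grip_width: 0.0525
grip_force: 0.0
dp [117.8   9.8  73.4] rot [-0.003  0.    -0.   ] t 9.35 pos [0.5102 0.1909 0.2034] w 0.0525
```

```bash
python3 -m jog '{"dp":[[40,3,10],[80,7,25],[105,9,45],[118,10,65],[118,10,73],[118,10,73],[118,10,73]],"delta_rot":[[0,0,0],[0,0,0],[0,0,0],[0,0,0],[0,0,0],[0,0,0],[0,0,0]],"gripper":[0.2,0.2,0.2,0.2,0.2,0.2,0.2]}'; python3 - <<'E'
from h import *
s=snap('scene','s3.png')
cv2.imwrite('pics/c4.png',cv2.resize(s[180:310,290:410],(554,600),interpolation=cv2.INTER_CUBIC)[:,:,::-1])
E
python3 g.py .5145 .309 .060 1.616
```

```text
time: 10.05
position: [0.5163, 0.3066, 0.1316]
tool_rot: [0.691, 0.723, -0.0, -0.0]
ft_force: [1.1, 0.9, 1.3]
grip_width: 0.0527
grip_force: 0.0
dp [ 2.4 -2.3 72.2] rot [ 0.001  0.    -0.002] t 10.1 pos [0.5168 0.3067 0.1322] w 0.052
```

View pics/c4.png

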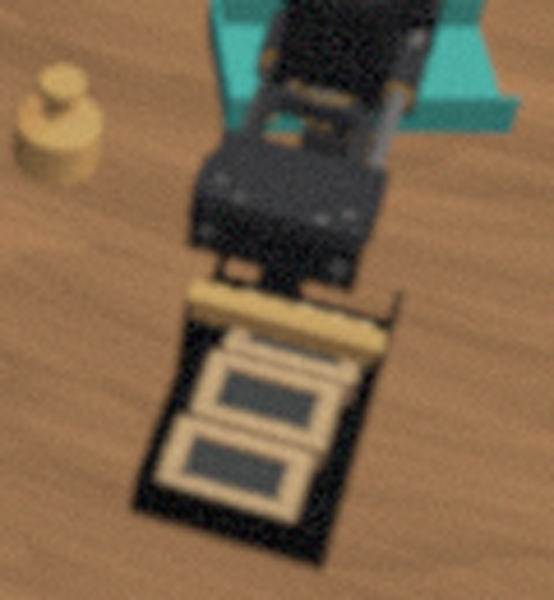

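```bash
python3 - <<'E'
from h import *
P=proj('scene',[[.543,.307,.132],[.49,.307,.132],[.5145,.309,.086],[.5145+.0,.359,.082],[.5195,.259,.082]])
print((P-[290,180])*554/120)
E
```

```text
[[276.70304217 284.35405522]
 [308.27777872 212.24214977]
 [284.89986112 311.19820823]
 [381.46633261 348.28336494]
 [185.08923796 292.34676626]]
```

The crop shows the near fingertip at (278,285) and the bail's middle at (287,318). Both match their projections, so I can descend straddling the bail and grip.

```bash
python3 -m jog '{"dp":[[2,-1,15],[2,-2,30],[2,-2,45],[2,-2,58],[2,-2,68],[2,-2,72],[2,-2,72],[2,-2,72],[2,-2,72],[2,-2,72],[2,-2,72],[2,-2,72]],"delta_rot":[[0,0,0],[0,0,0],[0,0,0],[0,0,0],[0,0,0],[0,0,0],[0,0,0],[0,0,0],[0,0,0],[0,0,0],[0,0,0],[0,0,0]],"gripper":[0.2,0.2,0.2,0.2,0.2,0.2,0.2,0,-0.3,-0.5,-0.65,-1]}' 45; python3 -m jog '{"dp":[[0,0,0],[0,0,0],[0,0,0],[0,0,0],[0,0,-4],[0,0,-10],[0,0,-18],[0,0,-28],[0,0,-38],[0,0,-46],[0,0,-50],[0,0,-50]],"delta_rot":[[0,0,0],[0,0,0],[0,0,0],[0,0,0],[0,0,0],[0,0,0],[0,0,0],[0,0,0],[0,0,0],[0,0,0],[0,0,0],[0,0,0]],"gripper":[-1,-1,-1,-1,-1,-1,-1,-1,-1,-1,-1,-1]}' 55; python3 g.py .5145 .309 .20 1.616
```

```text
time: 11.3
position: [0.5144, 0.3096, 0.0598]
tool_rot: [0.691, 0.723, 0.0, 0.0]
ft_force: [-0.5, 0.3, 0.4]
grip_width: 0.0199
grip_force: 0.0
time: 12.5
position: [0.5148, 0.3098, 0.1106]
tool_rot: [0.691, 0.723, 0.001, 0.0]
ft_force: [-0.2, -0.0, -4.1]
grip_width: 0.0132
grip_force: 55.0
dp [ -0.7  -0.1 -89.5] rot [ 0.002 -0.001 -0.   ] t 12.5 pos [0.5148 0.3098 0.1106] w 0.0132
```

```bash
python3 -m jog '{"dp":[[0,0,-5],[0,0,-15],[0,0,-27],[0,0,-40],[0,0,-53],[0,0,-66],[0,0,-79],[0,0,-90],[0,0,-98],[0,0,-103],[0,0,-105],[0,0,-105]],"delta_rot":[[0.01,0,0],[0.02,0,0],[0.03,0,0],[0.04,0,0],[0.05,0,0],[0.06,0,0],[0.07,0,0],[0.08,0,0],[0.08,0,0],[0.08,0,0],[0.08,0,0],[0.08,0,0]],"gripper":[-1,-1,-1,-1,-1,-1,-1,-1,-1,-1,-1,-1]}'; python3 - <<'E'
from h import *
s=snap('scene','s4.png')
cv2.imwrite('pics/c5.png',cv2.resize(s[130:300,270:420],(530,600),interpolation=cv2.INTER_CUBIC)[:,:,::-1])
E
python3 g.py .5585 .173 .22 2.979 0.08;python3 g.py .5365 .241 .22 2.3 0.08
```

```text
time: 13.7
position: [0.514, 0.3095, 0.2144]
tool_rot: [0.69, 0.722, -0.029, -0.028]
ft_force: [0.2, -0.2, -4.1]
grip_width: 0.0134
grip_force: 55.0
dp [-138.3   37.8   -8.9] rot [-1.000e-03 -1.090e-01 -1.359e+00] t 13.75 pos [0.5139 0.3095 0.2142] w 0.0132
dp [-69.4  19.   -7.4] rot [-0.001 -0.055 -0.682] t 13.75 pos [0.5139 0.3095 0.2142] w 0.0132
```

View pics/c5.png

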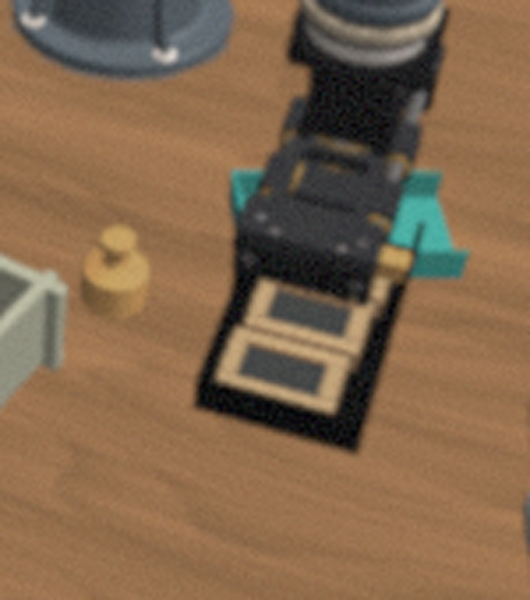

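The crop shows the carrier lifted with its frames seated, at (310,340). Next: turn and move toward the drawer's left side, gently.

```bash
python3 -m jog '{"dp":[[-2,1,0],[-5,2,-1],[-10,3,-1],[-16,5,-2],[-22,6,-3],[-28,8,-4],[-34,9,-4],[-40,11,-5],[-47,13,-6],[-54,15,-6],[-62,17,-7],[-69,19,-7]],"delta_rot":[[0,-0.001,-0.015],[0,-0.004,-0.05],[0,-0.008,-0.1],[0,-0.013,-0.16],[0,-0.018,-0.22],[0,-0.023,-0.28],[0,-0.028,-0.34],[0,-0.033,-0.41],[0,-0.038,-0.48],[0,-0.044,-0.55],[0,-0.05,-0.62],[0,-0.055,-0.68]],"gripper":[-1,-1,-1,-1,-1,-1,-1,-1,-1,-1,-1,-1]}'; python3 g.py .5585 .173 .22 2.979 0.08
```

```text
time: 14.95
position: [0.5368, 0.241, 0.2196]
tool_rot: [0.408, 0.912, -0.037, -0.016]
ft_force: [0.0, 0.8, -5.3]
grip_width: 0.0134
grip_force: 55.0
dp [-65.2 -29.1   2. ] rot [-0.001 -0.054 -0.676] t 14.95 pos [0.5368 0.241  0.2196] w 0.0134
```

```bash
python3 -m jog '{"dp":[[-6,-3,0],[-12,-6,0],[-18,-9,1],[-25,-12,1],[-32,-15,1],[-39,-18,1],[-46,-21,1],[-52,-24,2],[-58,-26,2],[-62,-28,2],[-64,-29,2],[-65,-29,2]],"delta_rot":[[0,-0.005,-0.065],[0,-0.01,-0.13],[0,-0.015,-0.195],[0,-0.021,-0.26],[0,-0.026,-0.33],[0,-0.032,-0.4],[0,-0.037,-0.47],[0,-0.042,-0.53],[0,-0.047,-0.59],[0,-0.051,-0.64],[0,-0.053,-0.67],[0,-0.054,-0.676]],"gripper":[-1,-1,-1,-1,-1,-1,-1,-1,-1,-1,-1,-1]}'; python3 - <<'E'
from h import *
o=robot.get_obs();Rt=R.from_quat(o['tool_rot'])
s=snap('scene','s5.png')
cv2.imwrite('pics/c6.png',cv2.resize(s[130:330,150:370],(660,600),interpolation=cv2.INTER_CUBIC)[:,:,::-1])
E
cat > lip.py <<'E'
from h import *
def report():
    o=robot.get_obs();Rt=R.from_quat(o['tool_rot']);p=o['position']
    C=np.array([.531,.005,0]);D=R.from_euler('z',-.163)
    # carrier frame: y=tool x, x=tool y, z=-tool z ; underside .0593 below TCP
    B=Rt.as_matrix()@np.array([[0,1,0],[1,0,0],[0,0,-1]]).T
    org=p+B@[0,0,-.0593]
    for n,q in dict(bail=[0,0,.079],lip=[-.095,0,.003],lipL=[-.095,.05,0],lipR=[-.095,-.05,0],end=[.08,0,0]).items():
        print(n,np.round(D.inv().apply(org+B@q-C)*1000,1))
    print('t',o['time'],'tilt',round(np.arccos(B[2,2]),3),'w',o['grip_width'],'F',np.round(o['ft_force'],1))
report()
E
python3 lip.py
```

```text
time: 16.15
position: [0.558, 0.1732, 0.2199]
tool_rot: [0.082, 0.996, -0.04, -0.004]
ft_force: [-1.1, 0.1, -4.8]
grip_width: 0.0131
grip_force: 55.0
bail [ -0.4 172.1 239.6]
lip [ -0.8  71.3 171.5]
lipL [-50.8  71.1 168.6]
lipR [ 49.2  70.9 168.5]
end [ -0.3 245.4 154.4]
t 16.2 tilt 0.081 w 0.013534920042960693 F [ 0.5 -0.1 -4.2]
```

View pics/c6.png

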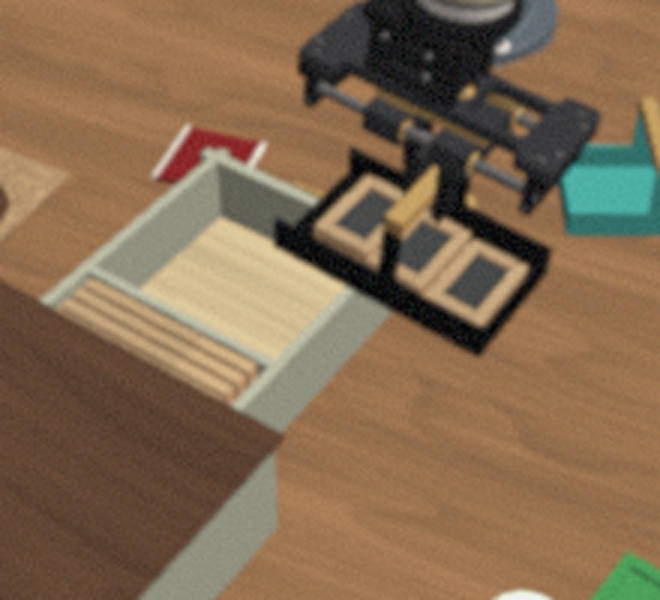

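The crop shows the carrier turned with its open end at the drawer's left wall and the frames still seated. Next: bring the lip over the compartment, low and nearly level.

```bash
python3 g.py .5529 .1383 .166 2.979 0.03
```

```text
dp [ -0.6 -30.9  56.6] rot [-0.051 -0.001 -0.003] t 16.2 pos [0.5582 0.1733 0.22  ] w 0.0135
```

```bash
python3 -m jog '{"dp":[[0,-2,2],[0,-6,8],[0,-11,16],[0,-16,25],[0,-21,34],[0,-25,42],[0,-28,49],[0,-30,54],[0,-31,56],[0,-31,56]],"delta_rot":[[0,0,0],[-0.01,0,0],[-0.02,0,0],[-0.03,0,0],[-0.04,0,0],[-0.05,0,0],[-0.05,0,0],[-0.05,0,0],[-0.05,0,0],[-0.05,0,0]],"gripper":[-1,-1,-1,-1,-1,-1,-1,-1,-1,-1]}'; python3 lip.py; for a in "-.15 .1255 .168" "-.3 .114 .170" "-.45 .101 .170" "-.6 .0866 .170"; do set -- $a; python3 g.py $(python3 -c "print(.531+.162*$2,.005+.987*$2)") $3 2.979 $1; done
```

```text
time: 17.2
position: [0.5525, 0.1387, 0.1668]
tool_rot: [0.083, 0.996, -0.015, -0.001]
ft_force: [-0.2, -0.4, -4.4]
grip_width: 0.0133
grip_force: 55.0
bail [ -0.5 136.  186.5]
lip [ -0.7  38.7 113.4]
lipL [-50.7  38.8 110.4]
lipR [ 49.3  38.5 110.4]
end [ -0.3 213.6 105.1]
t 17.2 tilt 0.03 w 0.013262785338300156 F [-0.2 -0.4 -4.4]
dp [-0.5 -9.9 -0.9] rot [-0.18  -0.    -0.003] t 17.2 pos [0.5525 0.1387 0.1668] w 0.0133
dp [ -0.5 -21.5  -2.6] rot [-0.33   0.    -0.003] t 17.2 pos [0.5525 0.1387 0.1668] w 0.0133
dp [ -0.5 -34.5  -2.2] rot [-0.48   0.    -0.003] t 17.2 pos [0.5525 0.1387 0.1668] w 0.0133
dp [ -0.6 -48.9  -1.7] rot [-0.63   0.001 -0.003] t 17.2 pos [0.5525 0.1387 0.1668] w 0.0133
```

```bash
python3 -m jog '{"dp":[[0,-2,0],[0,-4,0],[0,-6,0],[0,-8,-1],[0,-10,-1],[0,-12,-1],[0,-14,-1],[0,-16,-2],[0,-18,-2],[0,-20,-2],[0,-21,-3],[0,-21,-3]],"delta_rot":[[-0.03,0,0],[-0.06,0,0],[-0.1,0,0],[-0.14,0,0],[-0.18,0,0],[-0.21,0,0],[-0.24,0,0],[-0.27,0,0],[-0.3,0,0],[-0.32,0,0],[-0.33,0,0],[-0.33,0,0]],"gripper":[-1,-1,-1,-1,-1,-1,-1,-1,-1,-1,-1,-1]}'; python3 lip.py; python3 - <<'E'
from h import *
s=snap('scene','s6.png')
cv2.imwrite('pics/c7.png',cv2.resize(s[130:330,150:370],(660,600),interpolation=cv2.INTER_CUBIC)[:,:,::-1])
E
```

```text
time: 18.4
position: [0.5495, 0.1177, 0.1711]
tool_rot: [0.082, 0.985, 0.148, 0.013]
ft_force: [0.9, 0.1, -4.3]
grip_width: 0.0129
grip_force: 55.0
bail [-1.000e-01  1.084e+02  1.899e+02]
lip [-0.1 40.  89.3]
lipL [-50.1  41.1  86.3]
lipR [49.9 40.8 86.5]
end [  0.3 208.2 138. ]
t 18.4 tilt 0.299 w 0.01290815434525886 F [ 0.9  0.1 -4.3]
```

View pics/c7.png

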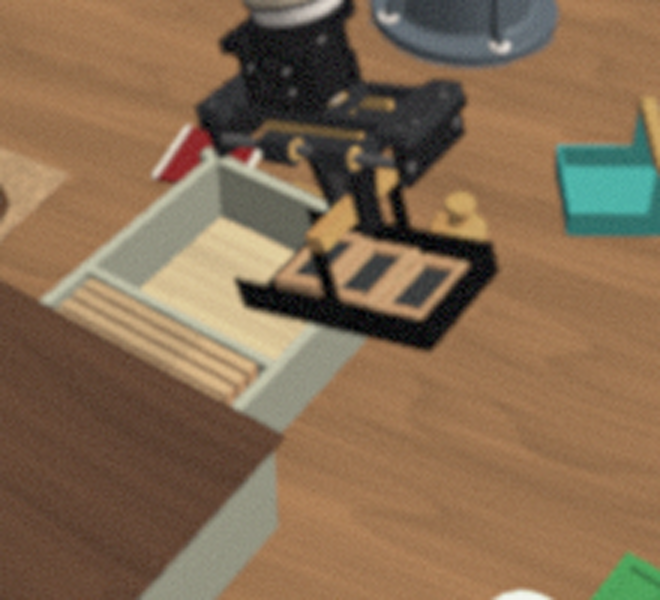

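The crop shows the frames still seated at 0.3 rad. Tilt further, watching the weight.

```bash
python3 -m jog '{"dp":[[0,-2,-1],[0,-4,-1],[0,-6,-2],[0,-8,-2],[0,-10,-3],[0,-12,-4],[0,-12,-4],[0,-12,-4]],"delta_rot":[[-0.025,0,0],[-0.05,0,0],[-0.075,0,0],[-0.1,0,0],[-0.125,0,0],[-0.15,0,0],[-0.15,0,0],[-0.15,0,0]],"gripper":[-1,-1,-1,-1,-1,-1,-1,-1]}'; python3 lip.py; python3 - <<'E'
from h import *
snap('scene','s7.png')
for d in robot.search_frame('frame0','scene'): print(np.round(d['rect']),round(d['score'],2))
E
python3 g.py $(python3 -c "print(.531+.162*.0866,.005+.987*.0866)") .17 2.979 -.6
```

```text
time: 19.25
position: [0.5474, 0.1057, 0.1712]
tool_rot: [0.08, 0.972, 0.222, 0.019]
ft_force: [0.0, -0.3, -3.2]
grip_width: 0.013
grip_force: 55.0
bail [ -0.2  93.5 188.9]
lip [-0.3 40.9 79.2]
lipL [-50.3  42.3  76.5]
lipR [49.7 42.1 76.6]
end [  0.  199.8 152.5]
t 19.25 tilt 0.449 w 0.013004186398642884 F [ 0.  -0.3 -3.2]
[218. 210. 243. 232.] 0.67
[234. 211. 263. 228.] 0.67
[213. 209. 237. 239.] 0.63
[341. 313. 378. 354.] 0.62
dp [ -0.3 -14.7  -5.6] rot [-0.151  0.002 -0.001] t 19.35 pos [0.5473 0.106  0.1713] w 0.0134
```

```bash
python3 -m jog '{"dp":[[0,0,0],[0,0,0],[0,0,0],[0,0,0],[0,0,0],[0,0,0],[0,0,0],[0,0,0]],"delta_rot":[[0,0,0],[0,0,0],[0,0,0],[0,0,0],[0,0,0],[0,0,0],[0,0,0],[0,0,0]],"gripper":[-1,-1,-1,-1,-1,-1,-1,-1]}'; python3 - <<'E'
from h import *
s=snap('scene','s8.png');t=snap('top','t8.png')
for c in('scene','top'):
  for d in robot.search_frame('frame0',c): print(c,np.round(d['rect']),round(d['score'],2))
cv2.imwrite('pics/c8.png',np.hstack([cv2.resize(s[160:280,180:320],(490,420),interpolation=cv2.INTER_CUBIC)[:,:,::-1],cv2.resize(t[130:240,240:320],(305,420),interpolation=cv2.INTER_CUBIC)[:,:,::-1]]))
E
python3 lip.py|tail -1
```

```text
time: 20.15
position: [0.5471, 0.1057, 0.1711]
tool_rot: [0.081, 0.971, 0.222, 0.019]
ft_force: [1.0, 0.8, -0.5]
grip_width: 0.0133
grip_force: 55.0
scene [343. 312. 376. 352.] 0.92
scene [201. 211. 228. 235.] 0.79
scene [214. 215. 234. 243.] 0.77
scene [225. 214. 248. 242.] 0.51
top [164. 131. 186. 158.] 0.87
t 20.35 tilt 0.45 w 0.013228911157636527 F [ 0.8  1.7 -0.8]
```

View pics/c8.png

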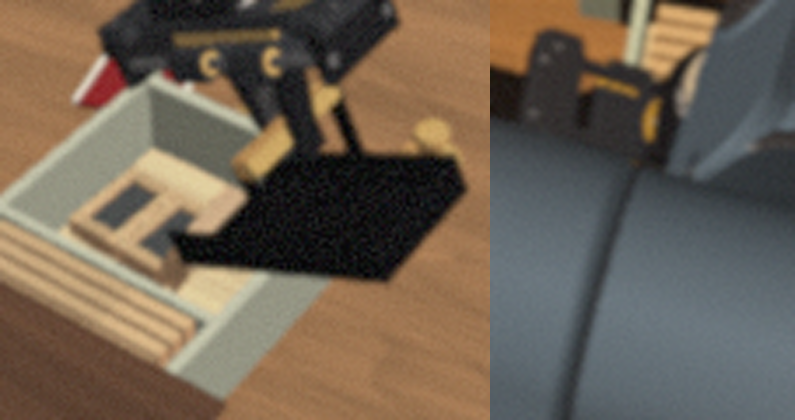

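The tray is empty. Two frames show in the compartment at (140,215), and the third is close to or under the lip at (185,255). Withdraw the carrier up along its own slope.

```bash
python3 -m jog '{"dp":[[0,4,0],[0,10,0],[0,18,0],[0,26,0],[0,34,-2],[0,42,-6],[0,50,-12],[0,55,-22],[0,60,-34],[0,60,-46],[0,60,-56],[0,60,-60]],"delta_rot":[[0,0,0],[0,0,0],[0,0,0],[0,0,0],[0,0,0],[0,0,0],[0,0,0],[0,0,0],[0,0,0],[0,0,0],[0,0,0],[0,0,0]],"gripper":[-1,-1,-1,-1,-1,-1,-1,-1,-1,-1,-1,-1]}'; python3 - <<'E'
from h import *
s=snap('scene','s9.png')
D=R.from_euler('z',-.163);C=np.array([.531,.005,0])
for d in robot.search_frame('frame0','scene'):
    r=d['rect'];u=[(r[0]+r[2])/2,(r[1]+r[3])/2]
    print(np.round(r),round(d['score'],2),*[np.round(D.inv().apply(onplane('scene',[u],z)[0]-C)*1000) for z in(.029,.05)])
E
python3 lip.py
```

```text
time: 21.55
position: [0.5522, 0.1322, 0.2525]
tool_rot: [0.081, 0.972, 0.222, 0.02]
ft_force: [-0.1, 0.6, -3.5]
grip_width: 0.0134
grip_force: 55.0
[200. 208. 231. 233.] 0.95 [ -4. -53.  29.] [ 13. -38.  50.]
[342. 313. 376. 352.] 0.76 [ 90. 400.  29.] [104. 403.  50.]
[233. 227. 256. 252.] 0.66 [ 8. 49. 29.] [24. 61. 50.]
[214. 219. 243. 245.] 0.55 [10.  0. 29.] [26. 13. 50.]
bail [-1.000e-01  1.206e+02  2.695e+02]
lip [-1.000e-01  6.810e+01  1.598e+02]
lipL [-50.1  69.5 157. ]
lipR [ 49.9  69.2 157.1]
end [  0.4 227.  233.1]
t 21.65 tilt 0.45 w 0.01345989866880349 F [-0.1 -0.9 -3.8]
```

All three frames are in the compartment in a row: the detected centres are at about y = -53, 0 and 49 mm, with x between -4 and 10 mm in the drawer frame. Now level the carrier and set it down on the free table to the left.

```bash
python3 g.py .53 .30 .18 2.979 0
```

```text
dp [ 49.5 114.4 134.8] rot [ 0.45   0.002 -0.003] t 21.65 pos [0.552  0.1325 0.2518] w 0.0135
```

```bash
python3 -m jog '{"dp":[[3,8,5],[7,18,15],[12,29,28],[17,41,42],[23,53,57],[28,65,72],[34,77,88],[39,89,104],[44,101,118],[48,110,129],[50,114,135],[50,114,135]],"delta_rot":[[0.04,0,0],[0.08,0,0],[0.12,0,0],[0.16,0,0],[0.2,0,0],[0.25,0,0],[0.3,0,0],[0.35,0,0],[0.4,0,0],[0.43,0,0],[0.45,0,0],[0.45,0,0]],"gripper":[-1,-1,-1,-1,-1,-1,-1,-1,-1,-1,-1,-1]}'; python3 g.py .53 .30 .0610 2.979 0
```

```text
time: 22.85
position: [0.5278, 0.3016, 0.1777]
tool_rot: [0.082, 0.997, -0.0, -0.001]
ft_force: [0.1, -0.3, -2.6]
grip_width: 0.0134
grip_force: 55.0
dp [ -2.7  -1.1 116.7] rot [-0.001 -0.002 -0.001] t 22.85 pos [0.5278 0.3016 0.1777] w 0.0134
```

```bash
python3 -m jog '{"dp":[[0,0,10],[0,0,28],[0,0,48],[0,0,68],[0,0,86],[0,0,98],[0,0,106],[0,0,111],[0,0,114],[0,0,116],[0,0,116],[0,0,116]],"delta_rot":[[0,0,0],[0,0,0],[0,0,0],[0,0,0],[0,0,0],[0,0,0],[0,0,0],[0,0,0],[0,0,0],[0,0,0],[0,0,0],[0,0,0]],"gripper":[-1,-1,-1,-1,-1,-1,-1,-1,-1,-1,-1,-1]}'
```

```text
time: 24.05
position: [0.5292, 0.3007, 0.0635]
tool_rot: [0.083, 0.997, 0.0, 0.0]
ft_force: [0.3, -0.3, -2.4]
grip_width: 0.0132
grip_force: 55.0
```

```bash
python3 -m jog '{"dp":[[0,0,2],[0,0,3],[0,0,4],[0,0,4],[0,0,4],[0,0,4],[0,0,4],[0,0,4],[0,0,4],[0,0,4],[0,0,4],[0,0,4]],"delta_rot":[[0,0,0],[0,0,0],[0,0,0],[0,0,0],[0,0,0],[0,0,0],[0,0,0],[0,0,0],[0,0,0],[0,0,0],[0,0,0],[0,0,0]],"gripper":[-1,-1,-1,-1,-1,-0.5,-0.4,-0.2,0,0.2,0.2,0.2]}';python3 -m jog '{"dp":[[0,0,-10],[0,0,-30],[0,0,-60],[0,0,-100],[0,0,-140],[0,0,-170],[0,0,-180],[0,0,-180],[0,0,-180]],"delta_rot":[[0,0,0],[0,0,0],[0,0,0],[0,0,0],[0,0,0],[0,0,0],[0,0,0],[0,0,0],[0,0,0]],"gripper":[0.2,0.2,0.2,0.2,0.2,0.2,0.2,0.2,0.2]}'; python3 - <<'E'
from h import *
s=snap('scene','s10.png')
D=R.from_euler('z',-.163);C=np.array([.531,.005,0])
for n in('frame0','magnifier','carrier','weight','ruby_slide','brush'):
  for d in robot.search_frame(n,'scene'):
    r=d['rect'];u=[(r[0]+r[2])/2,(r[1]+r[3])/2]
    print(n,np.round(r),round(d['score'],2),np.round(D.inv().apply(onplane('scene',[u],.03)[0]-C)*1000))
# carrier outline expected at rest: corners and bail
c=np.array([.53,.30,0]);Y=R.from_euler('z',1.408)
P=proj('scene',[c+Y.apply(q) for q in ([-.095,-.05,0],[-.095,.05,0],[.08,-.05,0],[.08,.05,0],[-.095,-.05,.028],[-.095,.05,.028],[.08,-.05,.028],[.08,.05,.028],[0,-.05,.086],[0,.05,.086])])
print('expected carrier rect',P.min(0).round(),P.max(0).round(), robot.get_obs()['time'])
E
```

```text
time: 25.25
position: [0.5289, 0.3005, 0.059]
tool_rot: [0.083, 0.997, -0.0, 0.0]
ft_force: [-0.1, -0.6, -0.2]
grip_width: 0.0508
grip_force: 0.0
time: 26.15
position: [0.5278, 0.3002, 0.2378]
tool_rot: [0.083, 0.997, -0.001, -0.001]
ft_force: [0.5, -0.2, -0.6]
grip_width: 0.0522
grip_force: 0.0
frame0 [232. 229. 254. 249.] 0.88 [10. 45. 30.]
frame0 [214. 216. 242. 244.] 0.83 [ 5. -4. 30.]
frame0 [201. 209. 231. 234.] 0.64 [ -1. -49.  30.]
frame0 [344. 314. 374. 352.] 0.58 [ 92. 401.  30.]
frame0 [202. 171. 236. 195.] 0.42 [-128. -139.   30.]
magnifier [111. 184. 156. 206.] 0.93 [  46. -299.   30.]
carrier [296. 238. 380. 304.] 0.77 [-32. 288.  30.]
carrier [331. 172. 401. 209.] 0.63 [-336.  218.   30.]
weight [293. 193. 311. 220.] 0.97 [-174.  105.   30.]
ruby_slide [202. 171. 240. 196.] 0.88 [-129. -132.   30.]
brush [419. 242. 442. 309.] 0.95 [-142.  475.   30.]
expected carrier rect [297. 238.] [383. 305.] 26.5
```

All checks agree: three frames in the compartment, the magnifier on the mat, the carrier where it would stand level, and the bystanders unmoved. Handing in.

```bash
python3 -c "
from rig import robot
print(robot.hand_in())"
```

```text
the job is handed in; nothing more can be done
None
```

The job is handed in: in the last camera check the three frames lay in the drawer's front compartment, the magnifying glass was on the mat, the empty carrier stood level on the table, and the ruby slide, paperweight and brush had not moved; the hand-in gave no verdict.

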